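# Dispense a chilling ball and present it on the dished plate

### The job

Twist the dispenser's cap anticlockwise until the steel ball drops through its floor into the dished plate waiting below and lies still. Then take the plate by its handle, draw it out from under the dispenser, lift it about 12 cm above the worktop and turn it level through a quarter turn (either way) from the way it stood, keeping the ball in its middle. Finish still holding it up, level and still, clear of everything; do not touch the ball or knock over or shift the things standing around.

Things in the scene. Friction and masses are not known exactly. Their poses are not given: they have to be found in the camera images.
- dispenser: Steel ball dispenser, fixed: a 104 mm square floor plate at height 60 to 66 mm, on it a clear drum 100 mm across up to height 100 mm; below 60 mm only a post and foot behind (45 to 125 mm along its +x, 120 mm wide). Origin on the worktop under the drum's axis; z up; -x points to the open side, where the dished plate stands and is drawn out.
- outlet (a point): Centre of the 40 mm hole in the dispenser's floor plate, at its underside, 60 mm up, 28 mm from the drum's axis towards -x of the dispenser; axes as the dispenser's. (Above the back of the worktop, beyond x = 0.59 m, wall cabinets hang from 0.48 m up: keep the arm clear of them.)
- cap_grip (a point): Grip point of the dispenser's cap, on its vertical axis, 128 mm above the worktop. The cap is a dark fluted disc (104 mm across, top at height 110 mm) with an upright grip bar on top: 52 mm long, 14 mm thick, up to height 136 mm. The point's x axis runs along the bar, z up.
- cap (a joint): Turn of the cap in rad: starts at 0 to 0.2, grows anticlockwise seen from above, stop at 1.6; stiff (0.06 N m), stays where it is left. Vanes under it push the ball round on the drum's floor; the ball falls through the hole at about 0.8 to 1.3, surely by 1.5.
- dish: Dark wooden dished plate, loose, about 130 g, 112 mm across, rim 24 mm high; inside a shallow cone (14 degrees), lowest in the middle 7 mm above the underside, steeper at the rim. Origin at the middle of its underside; z up; a straight handle stands out along its -x. It starts under the outlet, axes along the dispenser's within 3 degrees.
- dish_centre (a point): Where the ball's centre lies when the ball rests in the middle of the plate: on the plate's axis, 22 mm above its underside; axes as the plate's.
- dish_handle (a point): Grip point of the plate's handle, 100 mm from the plate's axis along its -x, 22 mm above its underside. The handle is a bar 16 mm wide (along y), 20 mm tall (12 to 32 mm above the underside), from 51 to 126 mm from the axis. Grip it from above across its width.
- ball_center (a point): Centre of the loose steel ball, 30 mm diameter, 60 g (hidden variation), at the start on the floor of the dispenser's drum.
- tumbler: Bystander: clear tumbler, 81 mm across, 91 mm tall, at the left of the worktop. Origin under its middle.
- jar: Bystander: jar of olives, 71 mm across, 110 mm tall, at the back. Origin under its middle.
- small_bottle: Bystander: small brown bottle, 52 mm across, 142 mm tall, at the back. Origin under its middle.
- flask: Bystander: small round flask-shaped bottle, 53 x 66 mm, 146 mm tall, at the right. Origin under its middle.
Not all that is in view belongs to the job. There is more than one size of the dispenser; the one meant has the size given above.

How it is judged:
On the way, in this order (a step that is already met when the one before it is completed fails the run):
1. the cap has been twisted and the ball lies still in the middle of the plate, which still stands on the worktop (value of joint cap above 0.8 rad and horizontal distance between ball_center and dish_centre below 0.012 m and z of ball_center in the frame of dish_centre below 0.012 m and linear speed of ball below 0.08 m/s and height (world z) of dish below 0.006 m), for 0.3 s.
2. the plate is out from under the dispenser and lifted, level, with the ball in its middle (height (world z) of dish above 0.04 m and angle between dish's own z axis and vertical below 0.14 rad and horizontal distance between ball_center and dish_centre below 0.015 m and z of ball_center in the frame of dish_centre below 0.012 m and horizontal distance between dish and dispenser above 0.09 m), for 0.1 s.
At the end, for the whole second after the job is handed in: Fingers hold the plate over 8 cm above the worktop, level within 0.10 rad, turned 90 degrees to the dispenser within 0.2 rad, over 10 cm from the drum axis, touching nothing else; the ball stays within 12 mm of its middle; bystanders within 30 mm of their start (height (world z) of dish above 0.08 m and angle between dish's own z axis and vertical below 0.1 rad and angle between the x axis of dish and the y axis of dispenser, either way round below 0.2 rad and horizontal distance between ball_center and dish_centre below 0.012 m and z of ball_center in the frame of dish_centre below 0.012 m and linear speed of dish below 0.02 m/s and contact force between the fingers and dish above 1 N and horizontal distance between dish and dispenser above 0.1 m and contact force between dish and dispenser below 0.2 N and contact force between dish and tumbler below 0.2 N and contact force between dish and jar below 0.2 N and contact force between dish and small_bottle below 0.2 N and contact force between dish and flask below 0.2 N and distance of each of tumbler, jar, small_bottle, flask from where it was at the start of the episode below 0.03 m); the arm keeps its last pose, push and grip.
It fails at once if the fingers touch the ball (contact force between the fingers and ball above 0.3 N).
It fails at once if the ball leaves the middle of the lifted plate (more than 25 mm) (height (world z) of dish above 0.012 m and (horizontal distance between ball_center and dish_centre above 0.025 m or not (z of ball_center in the frame of dish_centre below 0.03 m))).
It fails at once if the plate is tipped (more than 0.2 rad) (angle between dish's own z axis and vertical above 0.2 rad).
It fails at once if a bystander is shifted by more than 30 mm or knocked over (distance of any of tumbler, jar, small_bottle, flask from where it was at the start of the episode above 0.03 m or angle between any of tumbler, jar, small_bottle, flask's own z axis and vertical above 0.4 rad).
It also fails if it takes over 62 s, if anything falls off the work surface, if the arm or the gripper's body presses on something with over 40 N, if the wrist force passes 120 N, or if a joint passes its speed limit or range.

### The arm

A 6-joint arm with a two-finger parallel gripper is mounted at the origin on a cart in front of the work surface, level with it; the furniture and walls round the work are solid. World frame = base frame: x ahead of the robot, y to its left, z up, the work surface at z = 0. Lengths are in m, angles in rad, forces in N, time in s.
With the tool pointing down it reaches from about 0.275 to 0.85 m from the base axis. Payload 5.2 kg.
Tool frame: the origin (TCP) lies on the centre line of the jaws, within the pads' length; the fingertips stand bot.tip_extent ahead of it and the grasp point (between the pads) lies 11 mm behind it (bot.tip_extent is the distance from the TCP to the fingertips, in m); z points along the fingers, y is the line along which they close (so a half turn about z gives the same grasp; the last joint's range is limited). The gripper opens to 85 mm and grips with 20 to 120 N. Pads are 22 mm wide; open, the fingers measure 114 mm over their backs; the gripper's body (76 mm by 85 mm) begins 54 mm behind the grasp point. The pads swing forward as they close: fully open they stand 13 mm farther back than shut.
Start: joints at [-1.495, 0.259, 1.535, -0, 1.348, -0.203], TCP at [0.151, -0.529, 0.239] pointing down, gripper open.
Joint ranges: [-3.14, 3.14], [-0.91, 2.08], [0.19, 2.58], [-1.22, 4.36], [0.22, 2.71], [-3.12, 3.12]. Speed limits (rad/s): [2.57, 2.57, 3.14, 3.14, 3.14, 3.14].

### API

Orientations are given as a unit quaternion [w, x, y, z].
In Python, from rig import bot gives the robot as it stands.
- The arm moves only by the shell command python3 -m crank 'ROWS' [FORCE]. ROWS is JSON, a list of rows, each an object of numbers: "x", "y", "z": the shift along the world's x, y, z in units of 20 cm (1.0 is 20 cm); "rx", "ry", "rz": the turn, a rotation vector about the world's x, y, z in units of pi rad (1.0 is pi rad); "gripper": the closure, from -1 (fully open) to 1 (shut). In form: [{"x": .., "y": .., "z": .., "rx": .., "ry": .., "rz": .., "gripper": ..}, ...]. A call has 1 to 20 rows; each row shifts and turns the commanded pose from where the row before left it; what a row does not reach is not made up. A row lasts 1/8 s, in which the tool goes at most 62.5 mm and 10.7 degrees, less where a joint would pass 70% of its speed; a pose out of reach is approached as far as the arm can. A call with a number of a shift or a turn outside -1 to 1 is refused whole. A call with a gripper value outside its range is refused whole. The fingers move at their own pace and stop on an object; FORCE is the grip in N (left out, the last holds). Time passes only in rows, so rows that do not move let the fingers close. It gives the time, the measured TCP pose, the force, the opening and the grip force at its end, in the units of the state.
- bot.get_state(): the state, without advancing time (a new reading comes with each control period).
- bot.capture(name): name is "side" or "top"; returns a dict with "frame" (384x512x3 uint8, blue, green, red), "fov_y" (degrees; the focal length in pixels is half the picture's height over the tangent of half this angle, whatever the lens; pixels are square), "cx", "cy" (the principal point, pixels), "dist_coeffs" ([k1, k2, p1, p2, k3] as OpenCV has them; the pictures are not rectified), "R" (3x3) and "t" (3): a world point X has camera coordinates R X + t. Camera axes: x right, y down, z forward; pixel columns grow to the right and rows downward; lengths in m; the calibration is good to about 2 mm. A picture is of the moment at which its call begins. There is no depth.
- bot.hand_in(): hands the job in; it is judged then, once.
Trained networks look in the newest picture that a camera, given by its name, has taken for a name from the list of things; names that differ only in an ending like _2 or _b are one class to them, and where a whole thing is asked for, a point or a joint stands for the part that bears it (a point fixed in the world has none). Each returns a list of dicts, best first, with "confidence" (0 to 1); they miss things now and then, are a little off and sometimes report something else, mostly with a low value. They report only what shows in the picture. A call takes as long as a camera call. They do not tell look-alikes from the thing itself.
- bot.find_in(camera, query): "centre" ([x, y, z] in m, in world coordinates, good to about 4 mm: the middle of the surface that is visible of it).
The state is a dict: "time": time; "qpos": joint angles; "qd": joint speeds; "joint_efforts": joint torques, N m; "tool_pos": TCP position; "tool_rot": TCP orientation; "ft_force": force on the tool from outside, world axes, zero at the start; "ft_torque": the same for the moment, N m; "finger_gap": opening from 0.0 (shut) to 1.0 (fully open); "grasp_force": force on a finger pad.
Only numpy, scipy, OpenCV 4.12 (cv2) and the standard library are available. Lean on these libraries where they do the work, as an engineer would, in place of code of your own. Each camera call takes 0.05 s, during which the arm holds its last target. There are 200 camera calls.

## Working session

There is one attempt and no reset: what is moved stays moved. The work goes in short steps, Python scripts to look and compute and a shell command to move; the robot and the scene stay as the last step left them, time stands still between calls to the robot, and variables do not carry over. Pictures are saved under pics/ and viewed, at most 10 in all, crops included, and the job is handed in when it is done.

```bash
mkdir -p pics; cat > h.py <<'E'
import numpy as np,cv2
from rig import bot
def K(c):
    f=c["frame"].shape[0]/2/np.tan(np.radians(c["fov_y"])/2)
    return np.array([[f,0,c["cx"]],[0,f,c["cy"]],[0,0,1.]])
def toz(c,uv,z):
    uv=np.array(uv,float).reshape(-1,1,2)
    n=cv2.undistortPoints(uv,K(c),np.array(c["dist_coeffs"],float)).reshape(-1,2)
    R=np.array(c["R"]);t=np.array(c["t"]);o=-R.T@t
    d=np.c_[n,np.ones(len(n))]@R
    return o+d*((z-o[2])/d[:,2])[:,None]
def proj(c,X):
    R=np.array(c["R"]);return cv2.projectPoints(np.array(X,float).reshape(-1,1,3),cv2.Rodrigues(R)[0],np.array(c["t"],float),K(c),np.array(c["dist_coeffs"],float))[0].reshape(-1,2)
E
python3 - <<'E'
from h import *
print(bot.get_state(),bot.tip_extent)
ims=[]
for n in("top","side"):
    c=bot.capture(n);cv2.imwrite(f"pics/{n}0.png",c["frame"])
    print(n,-np.array(c["R"]).T@c["t"])
    for q in["dispenser","cap_grip","dish","dish_handle","ball_center","tumbler","jar","small_bottle","flask"]:
        print(q,[(np.round(d["centre"],3).tolist(),round(d["confidence"],2),proj(c,d["centre"]).round().tolist()) for d in bot.find_in(n,q)][:4])
E
```

```text
{'time': 0.0, 'qpos': array([-1.49481317e+00,  2.59365456e-01,  1.53609736e+00, -3.73875196e-05,
        1.34798098e+00, -2.02778838e-01]), 'qd': array([-0.00024215, -0.00147127,  0.00033995,  0.00106917,  0.00066173,
        0.00040355]), 'joint_efforts': array([-1.27795309e-03, -4.46039057e+01, -2.90577364e+01, -3.42305548e-04,
        1.17757794e-02,  3.22215249e-05]), 'tool_pos': array([ 0.15132254, -0.52823754,  0.23845686]), 'tool_rot': array([-9.24865272e-04,  9.90301183e-01,  1.38934192e-01,  4.04486456e-05]), 'ft_force': array([-0.46760586,  0.11666467,  0.20577765]), 'ft_torque': array([ 0.03507421, -0.0346523 ,  0.0371536 ]), 'grasp_force': 0.0, 'finger_gap': 1.0026967546170233} 0.008
top [ 0.36783386 -0.10966484  1.79699772]
dispenser [([0.5, -0.239, 0.061], 0.89, [[284.0, 199.0]]), ([0.5, -0.442, 0.062], 0.78, [[338.0, 199.0]])]
cap_grip [([0.498, -0.203, 0.108], 0.87, [[275.0, 199.0]]), ([0.497, -0.426, 0.087], 0.69, [[335.0, 200.0]])]
dish [([0.505, -0.136, 0.024], 0.76, [[256.0, 199.0]])]
dish_handle [([0.505, -0.138, 0.024], 0.58, [[257.0, 199.0]])]
ball_center [([0.
[... 449 characters left out ...]
0514  0.82554081]
dispenser [([0.492, -0.408, 0.066], 0.74, [[288.0, 167.0]]), ([0.477, -0.185, 0.09], 0.72, [[266.0, 186.0]])]
cap_grip [([0.491, -0.191, 0.108], 0.85, [[263.0, 180.0]]), ([0.491, -0.412, 0.087], 0.53, [[289.0, 162.0]])]
dish [([0.503, -0.172, 0.016], 0.76, [[258.0, 204.0]])]
dish_handle [([0.477, -0.19, 0.089], 0.72, [[267.0, 186.0]]), ([0.499, -0.166, 0.019], 0.63, [[258.0, 204.0]]), ([0.375, 0.331, 0.064], 0.26, [[212.0, 286.0]])]
ball_center []
tumbler [([0.374, 0.33, 0.062], 0.96, [[213.0, 287.0]])]
jar [([0.628, 0.163, 0.07], 0.87, [[172.0, 227.0]])]
small_bottle [([0.654, -0.098, 0.071], 0.71, [[211.0, 190.0]])]
flask [([0.537, -0.581, 0.066], 0.73, [[294.0, 150.0]])]
```

View pics/top0.png

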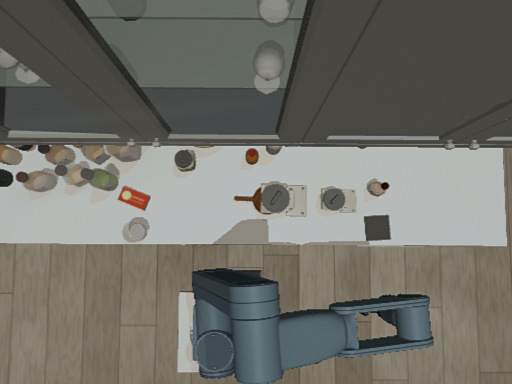

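View pics/side0.png

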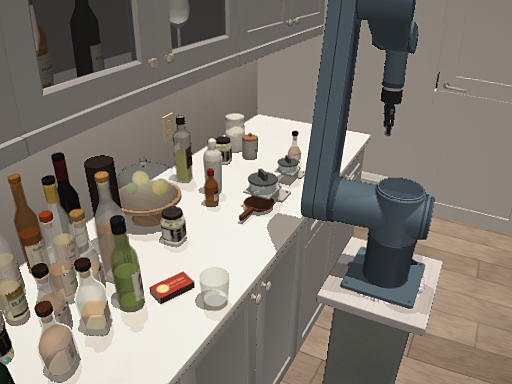

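The top view shows two dispensers with caps at about (275,198) and (334,200). The left one looks larger and has the dish on its left, with the handle at (242,198). I'll enlarge and measure both.

```bash
python3 - <<'E'
from h import *
c=bot.capture("top");f=c["frame"]
cv2.imwrite("pics/crop1.png",cv2.resize(f[172:226,228:362],None,fx=5.9,fy=5.9,interpolation=cv2.INTER_CUBIC))
print(toz(c,[[261,198],[290,198]],.11).round(3),K(c)[0,0])
for a in(0.06,):
    print(toz(c,[[235,198]],.032))
E
```

```text
[[ 0.5   -0.151  0.11 ]
 [ 0.501 -0.257  0.11 ]] 463.97818698963744
[[ 0.50590821 -0.05410616  0.032     ]]
```

View pics/crop1.png

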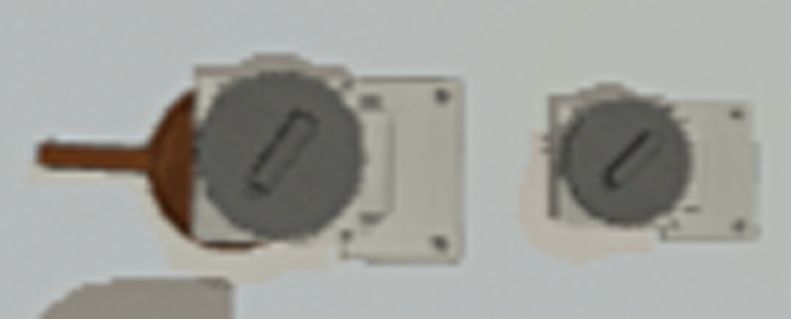

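The left one's cap spans (261..290,198), which measures about 106 mm and matches the 104 mm given. The right one is visibly smaller (about 82 mm), so I'm using the left one. Its bar runs from (271,203) to (279,191) and the dish handle is at (235–253,198). Next I'll measure these precisely.

```bash
python3 - <<'E'
from h import *
c=bot.capture("top");f=c["frame"]
hsv=cv2.cvtColor(f,cv2.COLOR_BGR2HSV);g=cv2.cvtColor(f,cv2.COLOR_BGR2GRAY)
roi=np.zeros_like(g);roi[180:217,255:293]=1
m=((g<125)&(hsv[...,1]<70)&(roi>0)).astype(np.uint8)
n,l,s,ce=cv2.connectedComponentsWithStats(m);i=1+s[1:,4].argmax();print(s[i],ce[i],"eq diam px",2*np.sqrt(s[i,4]/np.pi))
(cc,r)=cv2.minEnclosingCircle(np.argwhere(l==i)[:,::-1].astype(np.float32));print(cc,r)
# cap disc seen mid 0.105
print("cap",toz(c,[ce[i],cc],.110).round(4))
# bar: enlarge
p=lambda x,y:[(x+.5)/5.9-.5+228,(y+.5)/5.9-.5+172]
b=toz(c,[p(303,115),p(258,188),p(293,112),p(250,183),p(316,118),p(268,193)],.136)
print(b.round(4)); 
for k in(0,2,4):
    d=b[k]-b[k+1];print("bar",np.degrees(np.arctan2(d[1],d[0])),np.linalg.norm(d),(b[k]+b[k+1])[:2]/2)
# handle
w=((hsv[...,1]>100)&(g<120)).astype(np.uint8);h=w.copy();h[:, :230]=0;h[:,252:]=0;h[:185]=0;h[212:]=0
q=np.argwhere(h)[:,::-1].astype(float);print(len(q),q.min(0),q.max(0))
cols=np.unique(q[:,0]);pts=np.array([[u,q[q[:,0]==u,1].mean()] for u in cols[1:-1]])
P=toz(c,pts,.032);k=np.polyfit(P[:,1],P[:,0],1);print("handle x(y)=",k,np.degrees(np.arctan(k[0])),"x@-.08",np.polyval(k,-.08))
print("end",toz(c,[[q[:,0].min()-.5,198]],.032))
# dispenser foot edges
print("foot",toz(c,[p(463,78),p(460,262)],.0+.01).round(4))
print("floorplate",toz(c,[p(195,66),p(192,243)],.066).round(4))
E
```

```text
[261 184  29  30 664] [274.81626506 197.74096386] eq diam px 29.076297180076903
(275.5666809082031, 197.87037658691406) 15.803899765014648
cap [[ 0.5017 -0.2018  0.11  ]
 [ 0.5012 -0.2045  0.11  ]]
[[ 0.5237 -0.2152  0.136 ]
 [ 0.479  -0.1878  0.136 ]
 [ 0.5255 -0.2091  0.136 ]
 [ 0.482  -0.1829  0.136 ]
 [ 0.522  -0.2231  0.136 ]
 [ 0.476  -0.1939  0.136 ]]
bar -31.422649485369217 0.05245251693906956 [ 0.50136343 -0.20148851]
bar -30.958147763978072 0.05077479887406576 [ 0.50377076 -0.19600199]
bar -32.40461738659444 0.05446274554026181 [ 0.49896628 -0.20849669]
57 [235. 197.] [251. 200.]
handle x(y)= [0.05459832 0.50982781] 3.1251502076899063 x@-.08 0.5054599431931771
end [[ 0.50589622 -0.05219928  0.032     ]]
foot [[ 0.5607 -0.3283  0.01  ]
 [ 0.4398 -0.3258  0.01  ]]
floorplate [[ 0.5612 -0.1509  0.066 ]
 [ 0.4486 -0.1494  0.066 ]]
```

```bash
python3 -m crank '[{"x":0.125,"y":0.1165,"z":-0.014,"rz":-0.019,"gripper":-1},{"x":0.125,"y":0.1165,"z":-0.014,"rz":-0.019,"gripper":-1},{"x":0.125,"y":0.1165,"z":-0.014,"rz":-0.019,"gripper":-1},{"x":0.125,"y":0.1165,"z":-0.014,"rz":-0.019,"gripper":-1},{"x":0.125,"y":0.1165,"z":-0.014,"rz":-0.019,"gripper":-1},{"x":0.125,"y":0.1165,"z":-0.014,"rz":-0.019,"gripper":-1},{"x":0.125,"y":0.1165,"z":-0.014,"rz":-0.019,"gripper":-1},{"x":0.125,"y":0.1165,"z":-0.014,"rz":-0.019,"gripper":-1},{"x":0.125,"y":0.1165,"z":-0.014,"rz":-0.019,"gripper":-1},{"x":0.125,"y":0.1165,"z":-0.014,"rz":-0.019,"gripper":-1},{"x":0.125,"y":0.1165,"z":-0.014,"rz":-0.019,"gripper":-1},{"x":0.125,"y":0.1165,"z":-0.014,"rz":-0.019,"gripper":-1},{"x":0.125,"y":0.1165,"z":-0.014,"rz":-0.019,"gripper":-1},{"x":0.125,"y":0.1165,"z":-0.014,"rz":-0.019,"gripper":-1},{"gripper":-1},{"gripper":-1}]' 30
cat >> h.py <<'E'
def st():
    s=bot.get_state();w,x,y,z=s["tool_rot"]
    from scipy.spatial.transform import Rotation as R
    M=R.from_quat([x,y,z,w]).as_matrix()
    print("t",s["time"].__round__(2),"p",s["tool_pos"].round(4),"yawx",np.degrees(np.arctan2(M[1,0],M[0,0])).round(2),"zax",M[:,2].round(4),"q",s["qpos"].round(2),"F",s["ft_force"].round(1),"T",s["ft_torque"].round(2),"gap",round(s["finger_gap"],3),"gf",round(s["grasp_force"],1))
E
python3 -c "from h import *;st()"
```

```text
t 1.1 p [ 0.1514 -0.5288  0.2393] yawx 15.98 zax [-0. -0. -1.] q [-1.49  0.26  1.53 -0.    1.35 -0.2 ] F [-0.2 -0.5  0.7] T [ 0.01  0.   -0.03] gap 1.0 gf 0.0invalid input
```

```bash
python3 -m crank '[{"x":0.125,"y":0.1165,"z":-0.014,"rx":0,"ry":0,"rz":-0.019,"gripper":-1},{"x":0.125,"y":0.1165,"z":-0.014,"rx":0,"ry":0,"rz":-0.019,"gripper":-1}]' 30; python3 -c "from h import *;st()"
```

```text
time: 1.35
tool_pos: [0.2017, -0.4818, 0.2335]
tool_rot: [-0.0, 0.997, 0.078, 0.0]
ft_force: [1.0, -1.1, -0.2]
finger_gap: 0.997
grasp_force: 0.0
t 1.35 p [ 0.2017 -0.4818  0.2335] yawx 8.95 zax [ 1.e-04  0.e+00 -1.e+00] q [-1.39  0.21  1.61  0.    1.32  0.03] F [ 1.  -1.1 -0.2] T [-0.04 -0.03  0.08] gap 0.997 gf 0.0
```

```bash
python3 -m crank '[{"x":0.125,"y":0.1165,"z":-0.014,"rx":0,"ry":0,"rz":-0.019,"gripper":-1},{"x":0.125,"y":0.1165,"z":-0.014,"rx":0,"ry":0,"rz":-0.019,"gripper":-1},{"x":0.125,"y":0.1165,"z":-0.014,"rx":0,"ry":0,"rz":-0.019,"gripper":-1},{"x":0.125,"y":0.1165,"z":-0.014,"rx":0,"ry":0,"rz":-0.019,"gripper":-1},{"x":0.125,"y":0.1165,"z":-0.014,"rx":0,"ry":0,"rz":-0.019,"gripper":-1},{"x":0.125,"y":0.1165,"z":-0.014,"rx":0,"ry":0,"rz":-0.019,"gripper":-1},{"x":0.125,"y":0.1165,"z":-0.014,"rx":0,"ry":0,"rz":-0.019,"gripper":-1},{"x":0.125,"y":0.1165,"z":-0.014,"rx":0,"ry":0,"rz":-0.019,"gripper":-1},{"x":0.125,"y":0.1165,"z":-0.014,"rx":0,"ry":0,"rz":-0.019,"gripper":-1},{"x":0.125,"y":0.1165,"z":-0.014,"rx":0,"ry":0,"rz":-0.019,"gripper":-1},{"x":0.125,"y":0.1165,"z":-0.014,"rx":0,"ry":0,"rz":-0.019,"gripper":-1},{"x":0.12,"y":0.1165,"z":-0.014,"rx":0,"ry":0,"rz":-0.017,"gripper":-1},{"x":0,"y":0,"z":0,"rx":0,"ry":0,"rz":0,"gripper":-1}]' 30; python3 -c "from h import *;st()"
```

```text
time: 2.98
tool_pos: [0.5015, -0.2009, 0.1998]
tool_rot: [-0.0, 0.963, -0.27, -0.0]
ft_force: [-0.1, -0.4, 0.4]
finger_gap: 0.996
grasp_force: 0.0
t 2.98 p [ 0.5015 -0.2009  0.1998] yawx -31.38 zax [-0.e+00  6.e-04 -1.e+00] q [-0.59  0.27  1.62  0.    1.25  1.53] F [-0.1 -0.4  0.4] T [-0.01  0.   -0.01] gap 0.996 gf 0.0
```

```bash
python3 -m crank '[{"x":0,"y":-0.005,"z":-0.1,"rx":0,"ry":0,"rz":0,"gripper":-1},{"x":0,"y":0,"z":-0.1,"rx":0,"ry":0,"rz":0,"gripper":-1},{"x":0,"y":0,"z":-0.1,"rx":0,"ry":0,"rz":0,"gripper":-1},{"x":0,"y":0,"z":-0.05,"rx":0,"ry":0,"rz":0,"gripper":-1},{"x":0,"y":0,"z":-0.035,"rx":0,"ry":0,"rz":0,"gripper":-1},{"x":0,"y":0,"z":0,"rx":0,"ry":0,"rz":0,"gripper":1},{"x":0,"y":0,"z":0,"rx":0,"ry":0,"rz":0,"gripper":1},{"x":0,"y":0,"z":0,"rx":0,"ry":0,"rz":0,"gripper":1},{"x":0,"y":0,"z":0,"rx":0,"ry":0,"rz":0,"gripper":1},{"x":0,"y":0,"z":0,"rx":0,"ry":0,"rz":0,"gripper":1},{"x":0,"y":0,"z":0,"rx":0,"ry":0,"rz":0,"gripper":1}]' 30; python3 -c "from h import *;st()"
```

```text
time: 4.35
tool_pos: [0.5007, -0.2032, 0.1236]
tool_rot: [-0.0, 0.962, -0.272, 0.0]
ft_force: [0.7, 3.7, 5.4]
finger_gap: 0.154
grasp_force: 33.1
t 4.35 p [ 0.5007 -0.2032  0.1236] yawx -31.55 zax [ 9.e-04  3.e-04 -1.e+00] q [-0.59  0.35  1.72  0.    1.08  1.53] F [0.7 3.7 5.4] T [ 0.67 -0.05 -0.14] gap 0.154 gf 33.1
```

```bash
python3 -m crank '[{"x":0,"y":-0.005,"z":0.01,"rx":0,"ry":0,"rz":0.025,"gripper":1},{"x":0,"y":0,"z":0,"rx":0,"ry":0,"rz":0.025,"gripper":1},{"x":0,"y":0,"z":0,"rx":0,"ry":0,"rz":0.025,"gripper":1},{"x":0,"y":0,"z":0,"rx":0,"ry":0,"rz":0.025,"gripper":1}]' 30; python3 -c "from h import *;st()"
```

```text
time: 4.85
tool_pos: [0.5005, -0.2035, 0.1237]
tool_rot: [-0.001, 0.993, -0.117, -0.0]
ft_force: [4.7, 3.5, -7.7]
finger_gap: 0.159
grasp_force: 31.5
t 4.85 p [ 0.5005 -0.2035  0.1237] yawx -13.4 zax [-3.0e-04  2.1e-03 -1.0e+00] q [-0.59  0.35  1.71  0.    1.08  1.21] F [ 4.7  3.5 -7.7] T [ 0.51 -0.83 -0.12] gap 0.159 gf 31.5
```

```bash
python3 -m crank '[{"x":0,"y":0,"z":0,"rx":0,"ry":0,"rz":0.025,"gripper":1},{"x":0,"y":0,"z":0,"rx":0,"ry":0,"rz":0.025,"gripper":1},{"x":0,"y":0,"z":0,"rx":0,"ry":0,"rz":0.025,"gripper":1},{"x":0,"y":0,"z":0,"rx":0,"ry":0,"rz":0.025,"gripper":1},{"x":0,"y":0,"z":0,"rx":0,"ry":0,"rz":0.025,"gripper":1},{"x":0,"y":0,"z":0,"rx":0,"ry":0,"rz":0.025,"gripper":1},{"x":0,"y":0,"z":0,"rx":0,"ry":0,"rz":0.025,"gripper":1},{"x":0,"y":0,"z":0,"rx":0,"ry":0,"rz":0.025,"gripper":1},{"x":0,"y":0,"z":0,"rx":0,"ry":0,"rz":0.025,"gripper":1},{"x":0,"y":0,"z":0,"rx":0,"ry":0,"rz":0.025,"gripper":1},{"x":0,"y":0,"z":0,"rx":0,"ry":0,"rz":0,"gripper":1},{"x":0,"y":0,"z":0,"rx":0,"ry":0,"rz":0,"gripper":1},{"x":0,"y":0,"z":0,"rx":0,"ry":0,"rz":0,"gripper":1},{"x":0,"y":0,"z":0,"rx":0,"ry":0,"rz":0,"gripper":1}]' 30; python3 - <<'E'
from h import *
st()
for n in("top","side"):
    c=bot.capture(n)
    print(n,[(np.round(d["centre"],3).tolist(),round(d["confidence"],2),proj(c,d["centre"]).round().tolist()) for d in bot.find_in(n,"ball_center")])
f=c["frame"][165:235,215:315];cv2.imwrite("pics/side1.png",cv2.resize(f,None,fx=7,fy=7,interpolation=cv2.INTER_CUBIC))
E
```

```text
time: 6.6
tool_pos: [0.5006, -0.2044, 0.1237]
tool_rot: [-0.0, 0.963, 0.271, 0.0]
ft_force: [5.6, 0.2, -9.6]
finger_gap: 0.15
grasp_force: 30.9
t 6.6 p [ 0.5006 -0.2044  0.1237] yawx 31.4 zax [-1.e-04  7.e-04 -1.e+00] q [-0.59  0.35  1.71  0.    1.08  0.43] F [ 5.6  0.2 -9.6] T [ 0.08 -0.92  0.06] gap 0.15 gf 30.9
top []
side [([0.498, -0.166, 0.031], 0.52, [[258.0, 201.0]])]
```

View pics/side1.png

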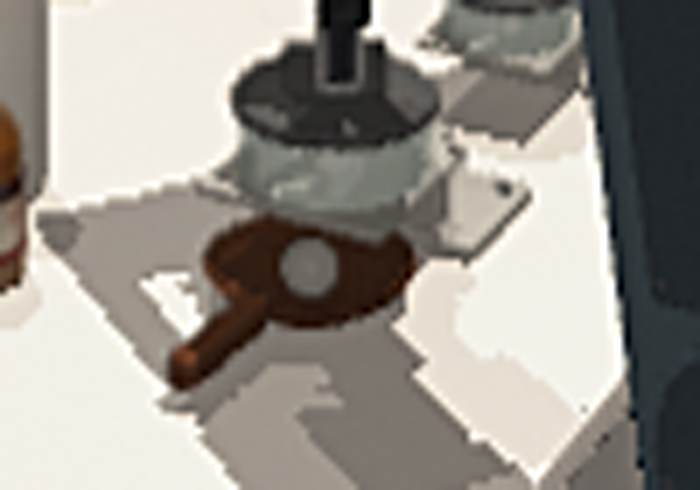

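The ball now lies in the middle of the dish, at about pixel (259,203) in the side view. Next I release the cap, rise and move above the handle.

```bash
python3 -m crank '[{"x":0,"y":0,"z":0,"rx":0,"ry":0,"rz":0,"gripper":-1},{"x":0,"y":0,"z":0,"rx":0,"ry":0,"rz":0,"gripper":-1},{"x":0,"y":0,"z":0.03,"rx":0,"ry":0,"rz":0,"gripper":-1},{"x":0,"y":0,"z":0.1,"rx":0,"ry":0,"rz":0,"gripper":-1},{"x":0,"y":0,"z":0.15,"rx":0,"ry":0,"rz":0,"gripper":-1},{"x":0,"y":0,"z":0.1,"rx":0,"ry":0,"rz":0,"gripper":-1},{"x":0.003,"y":0.079,"z":0,"rx":0,"ry":0,"rz":0.0385,"gripper":-1},{"x":0.003,"y":0.079,"z":0,"rx":0,"ry":0,"rz":0.0385,"gripper":-1},{"x":0.003,"y":0.079,"z":0,"rx":0,"ry":0,"rz":0.0385,"gripper":-1},{"x":0.003,"y":0.079,"z":0,"rx":0,"ry":0,"rz":0.0385,"gripper":-1},{"x":0.003,"y":0.079,"z":0,"rx":0,"ry":0,"rz":0.0385,"gripper":-1},{"x":0.003,"y":0.079,"z":0,"rx":0,"ry":0,"rz":0.0385,"gripper":-1},{"x":0.003,"y":0.079,"z":0,"rx":0,"ry":0,"rz":0.0385,"gripper":-1},{"x":0.003,"y":0.079,"z":0,"rx":0,"ry":0,"rz":0.0385,"gripper":-1},{"x":0,"y":0,"z":0,"rx":0,"ry":0,"rz":0,"gripper":-1},{"x":0,"y":0,"z":0,"rx":0,"ry":0,"rz":0,"gripper":-1}]' 30; python3 - <<'E'
from h import *
st()
for n in("top","side"):
    c=bot.capture(n)
    for q in("ball_center","dish","dish_handle"):print(n,q,[(np.round(d["centre"],3).tolist(),round(d["confidence"],2),proj(c,d["centre"]).round().tolist()) for d in bot.find_in(n,q)])
g=cv2.cvtColor(c["frame"],cv2.COLOR_BGR2HSV)
# predicted handle in side
print(proj(c,[[.5055,-.078,.032],[.507,-.052,.032],[.5,-.178,.022]]).round(1))
f=c["frame"][150:235,200:300];cv2.imwrite("pics/side2.png",cv2.resize(f,None,fx=7,fy=7,interpolation=cv2.INTER_CUBIC))
E
```

```text
time: 8.8
tool_pos: [0.5053, -0.0787, 0.2015]
tool_rot: [0.0, 0.727, 0.687, -0.0]
ft_force: [0.0, 0.7, -0.4]
finger_gap: 1.003
grasp_force: 0.0
t 8.8 p [ 0.5053 -0.0787  0.2015] yawx 86.77 zax [ 6.e-04 -7.e-04 -1.e+00] q [-0.37  0.22  1.68 -0.    1.24 -0.32] F [ 0.   0.7 -0.4] T [ 0.   -0.02  0.03] gap 1.003 gf 0.0
top ball_center []
top dish []
top dish_handle [([0.482, -0.148, 0.017], 0.69, [[260.0, 205.0]]), ([0.658, -0.116, 0.098], 0.43, [[252.0, 156.0]])]
side ball_center [([0.499, -0.164, 0.031], 0.53, [[258.0, 202.0]])]
side dish [([0.503, -0.166, 0.018], 0.96, [[257.0, 204.0]])]
side dish_handle [([0.501, -0.16, 0.018], 0.81, [[257.0, 205.0]])]
[[244.6 212. ]
 [240.5 215.4]
 [259.3 202. ]]
```

View pics/side2.png

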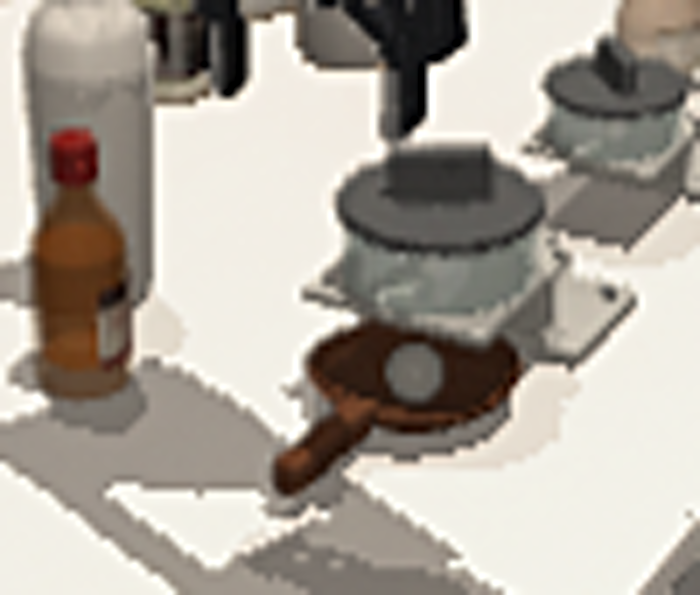

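The ball is centred in the plate at pixel (259,203), and the handle tip at (240.5,215.5) matches the prediction. I'll descend and grip the handle.

```bash
python3 -m crank '[{"x":0,"y":0,"z":-0.15,"rx":0,"ry":0,"rz":0,"gripper":-1},{"x":0,"y":0,"z":-0.2,"rx":0,"ry":0,"rz":0,"gripper":-1},{"x":0,"y":0,"z":-0.2,"rx":0,"ry":0,"rz":0,"gripper":-1},{"x":0,"y":0,"z":-0.2,"rx":0,"ry":0,"rz":0,"gripper":-1},{"x":0,"y":0,"z":-0.12,"rx":0,"ry":0,"rz":0,"gripper":-1},{"x":0,"y":0,"z":-0.055,"rx":0,"ry":0,"rz":0,"gripper":-1},{"x":0,"y":0,"z":0,"rx":0,"ry":0,"rz":0,"gripper":0},{"x":0,"y":0,"z":0,"rx":0,"ry":0,"rz":0,"gripper":0.2},{"x":0,"y":0,"z":0,"rx":0,"ry":0,"rz":0,"gripper":0.4},{"x":0,"y":0,"z":0,"rx":0,"ry":0,"rz":0,"gripper":0.5},{"x":0,"y":0,"z":0,"rx":0,"ry":0,"rz":0,"gripper":0.55},{"x":0,"y":0,"z":0,"rx":0,"ry":0,"rz":0,"gripper":0.6},{"x":0,"y":0,"z":0,"rx":0,"ry":0,"rz":0,"gripper":0.65},{"x":0,"y":0,"z":0,"rx":0,"ry":0,"rz":0,"gripper":1},{"x":0,"y":0,"z":0,"rx":0,"ry":0,"rz":0,"gripper":1},{"x":0,"y":0,"z":0,"rx":0,"ry":0,"rz":0,"gripper":1}]' 30; python3 -c "from h import *;st()"
```

```text
time: 11.2
tool_pos: [0.5054, -0.0782, 0.0162]
tool_rot: [0.0, 0.726, 0.688, 0.0]
ft_force: [0.3, 0.8, 2.1]
finger_gap: 0.177
grasp_force: 30.6
t 11.2 p [ 0.5054 -0.0782  0.0162] yawx 86.89 zax [ 4.e-04 -1.e-04 -1.e+00] q [-0.37  0.45  1.88  0.    0.8  -0.32] F [0.3 0.8 2.1] T [-0.02 -0.12  0.08] gap 0.177 gf 30.6
```

```bash
python3 -m crank '[{"x":0,"y":0,"z":0,"rx":0,"ry":0,"rz":0,"gripper":1},{"x":0,"y":0,"z":0,"rx":0,"ry":0,"rz":0,"gripper":1},{"x":0,"y":0,"z":0.01,"rx":0,"ry":0,"rz":0,"gripper":1},{"x":0,"y":0,"z":0.015,"rx":0,"ry":0,"rz":0,"gripper":1},{"x":0,"y":0,"z":0,"rx":0,"ry":0,"rz":0,"gripper":1},{"x":0,"y":0.01,"z":0,"rx":0,"ry":0,"rz":0,"gripper":1},{"x":0,"y":0.02,"z":0,"rx":0,"ry":0,"rz":0,"gripper":1},{"x":0,"y":0.03,"z":0,"rx":0,"ry":0,"rz":0,"gripper":1},{"x":0,"y":0.04,"z":0,"rx":0,"ry":0,"rz":0,"gripper":1},{"x":0,"y":0.04,"z":0,"rx":0,"ry":0,"rz":0,"gripper":1},{"x":0,"y":0.04,"z":0,"rx":0,"ry":0,"rz":0,"gripper":1},{"x":0,"y":0.04,"z":0,"rx":0,"ry":0,"rz":0,"gripper":1},{"x":0,"y":0.04,"z":0,"rx":0,"ry":0,"rz":0,"gripper":1},{"x":0,"y":0.04,"z":0,"rx":0,"ry":0,"rz":0,"gripper":1},{"x":0,"y":0.03,"z":0,"rx":0,"ry":0,"rz":0,"gripper":1},{"x":0,"y":0.02,"z":0,"rx":0,"ry":0,"rz":0,"gripper":1},{"x":0,"y":0.01,"z":0,"rx":0,"ry":0,"rz":0,"gripper":1},{"x":0,"y":0,"z":0,"rx":0,"ry":0,"rz":0,"gripper":1},{"x":0,"y":0,"z":0,"rx":0,"ry":0,"rz":0,"gripper":1}]' 90; python3 - <<'E'
from h import *
st()
c=bot.capture("side")
for q in("ball_center","dish"):print(q,[(np.round(d["centre"],3).tolist(),round(d["confidence"],2),proj(c,d["centre"]).round().tolist()) for d in bot.find_in("side",q)])
f=c["frame"][150:250,190:300];cv2.imwrite("pics/side3.png",cv2.resize(f,None,fx=6,fy=6,interpolation=cv2.INTER_CUBIC))
E
```

```text
time: 13.58
tool_pos: [0.5053, -0.0063, 0.0211]
tool_rot: [0.0, 0.726, 0.688, 0.0]
ft_force: [-0.4, -1.5, -1.9]
finger_gap: 0.164
grasp_force: 90.2
t 13.57 p [ 0.5053 -0.0063  0.0211] yawx 86.88 zax [ 1.e-04 -1.e-04 -1.e+00] q [-0.23  0.44  1.9  -0.    0.81 -0.18] F [-0.4 -1.5 -1.9] T [ 0.19 -0.05 -0.02] gap 0.164 gf 90.2
ball_center []
dish [([0.492, -0.112, 0.018], 0.86, [[253.0, 212.0]])]
```

View pics/side3.png

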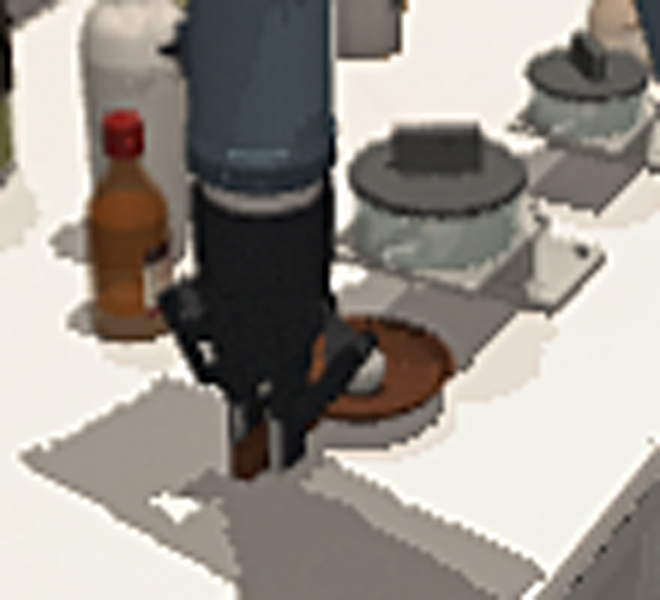

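The plate is drawn out level at about crop (385,365), and part of the ball shows in its middle behind the finger. I'll continue drawing it out and then lift.

```bash
python3 -m crank '[{"x":0,"y":0.015,"z":0,"rx":0,"ry":0,"rz":0,"gripper":1},{"x":0,"y":0.03,"z":0,"rx":0,"ry":0,"rz":0,"gripper":1},{"x":0,"y":0.045,"z":0,"rx":0,"ry":0,"rz":0,"gripper":1},{"x":0,"y":0.05,"z":0,"rx":0,"ry":0,"rz":0,"gripper":1},{"x":0,"y":0.05,"z":0,"rx":0,"ry":0,"rz":0,"gripper":1},{"x":0,"y":0.05,"z":0,"rx":0,"ry":0,"rz":0,"gripper":1},{"x":0,"y":0.05,"z":0,"rx":0,"ry":0,"rz":0,"gripper":1},{"x":0,"y":0.05,"z":0,"rx":0,"ry":0,"rz":0,"gripper":1},{"x":0,"y":0.05,"z":0,"rx":0,"ry":0,"rz":0,"gripper":1},{"x":0,"y":0.05,"z":0,"rx":0,"ry":0,"rz":0,"gripper":1},{"x":0,"y":0.05,"z":0,"rx":0,"ry":0,"rz":0,"gripper":1},{"x":0,"y":0.045,"z":0,"rx":0,"ry":0,"rz":0,"gripper":1},{"x":0,"y":0.03,"z":0,"rx":0,"ry":0,"rz":0,"gripper":1},{"x":0,"y":0.015,"z":0,"rx":0,"ry":0,"rz":0,"gripper":1},{"x":0,"y":0,"z":0,"rx":0,"ry":0,"rz":0,"gripper":1}]' 90
python3 -m crank '[{"x":0,"y":0,"z":0.015,"rx":0,"ry":0,"rz":0,"gripper":1},{"x":0,"y":0,"z":0.03,"rx":0,"ry":0,"rz":0,"gripper":1},{"x":0,"y":0,"z":0.045,"rx":0,"ry":0,"rz":0,"gripper":1},{"x":0,"y":0,"z":0.05,"rx":0,"ry":0,"rz":0,"gripper":1},{"x":0,"y":0,"z":0.05,"rx":0,"ry":0,"rz":0,"gripper":1},{"x":0,"y":0,"z":0.05,"rx":0,"ry":0,"rz":0,"gripper":1},{"x":0,"y":0,"z":0.05,"rx":0,"ry":0,"rz":0,"gripper":1},{"x":0,"y":0,"z":0.05,"rx":0,"ry":0,"rz":0,"gripper":1},{"x":0,"y":0,"z":0.05,"rx":0,"ry":0,"rz":0,"gripper":1},{"x":0,"y":0,"z":0.05,"rx":0,"ry":0,"rz":0,"gripper":1},{"x":0,"y":0,"z":0.05,"rx":0,"ry":0,"rz":0,"gripper":1},{"x":0,"y":0,"z":0.045,"rx":0,"ry":0,"rz":0,"gripper":1},{"x":0,"y":0,"z":0.03,"rx":0,"ry":0,"rz":0,"gripper":1},{"x":0,"y":0,"z":0.015,"rx":0,"ry":0,"rz":0,"gripper":1},{"x":0,"y":0,"z":0,"rx":0,"ry":0,"rz":0,"gripper":1}]' 90; python3 -c "from h import *;st()"
```

```text
time: 15.6
tool_pos: [0.5051, 0.1099, 0.0211]
tool_rot: [0.0, 0.726, 0.688, -0.0]
ft_force: [-0.3, 0.3, -2.1]
finger_gap: 0.167
grasp_force: 90.2
time: 17.48
tool_pos: [0.5052, 0.1098, 0.1372]
tool_rot: [0.0, 0.726, 0.688, 0.0]
ft_force: [0.5, -0.3, -1.8]
finger_gap: 0.164
grasp_force: 90.2
t 17.48 p [0.5052 0.1098 0.1372] yawx 86.9 zax [ 0.  0. -1.] q [-0.    0.29  1.76  0.    1.09  0.05] F [ 0.5 -0.3 -1.8] T [ 0.16 -0.09  0.02] gap 0.164 gf 90.2
```

```bash
python3 -c "
import numpy as np
r=np.array([.01,.02]+[.03]*15+[.02,.01]);a=np.radians(86.9)+np.pi*np.r_[0,np.cumsum(r)]
p=np.round(.5*np.c_[np.cos(a),np.sin(a)],3)
for k,d in zip(r,np.diff(p,axis=0)):print(k,d.round(3))"
```

```text
0.01 [-0.016  0.001]
0.02 [-0.031  0.   ]
0.03 [-0.047 -0.005]
0.03 [-0.046 -0.008]
0.03 [-0.046 -0.013]
0.03 [-0.044 -0.017]
0.03 [-0.042 -0.021]
0.03 [-0.04  -0.025]
0.03 [-0.037 -0.029]
0.03 [-0.035 -0.032]
0.03 [-0.031 -0.035]
0.03 [-0.028 -0.038]
0.03 [-0.024 -0.04 ]
0.03 [-0.021 -0.042]
0.03 [-0.016 -0.045]
0.03 [-0.012 -0.045]
0.03 [-0.008 -0.047]
0.02 [-0.002 -0.031]
0.01 [-0.001 -0.016]
```

```bash
python3 -m crank '[{"x":-0.016,"y":0.001,"z":0,"rx":0,"ry":0,"rz":0.01,"gripper":1},{"x":-0.031,"y":0,"z":0,"rx":0,"ry":0,"rz":0.02,"gripper":1},{"x":-0.047,"y":-0.005,"z":0,"rx":0,"ry":0,"rz":0.03,"gripper":1},{"x":-0.046,"y":-0.008,"z":0,"rx":0,"ry":0,"rz":0.03,"gripper":1},{"x":-0.046,"y":-0.013,"z":0,"rx":0,"ry":0,"rz":0.03,"gripper":1},{"x":-0.044,"y":-0.017,"z":0,"rx":0,"ry":0,"rz":0.03,"gripper":1},{"x":-0.042,"y":-0.021,"z":0,"rx":0,"ry":0,"rz":0.03,"gripper":1},{"x":-0.04,"y":-0.025,"z":0,"rx":0,"ry":0,"rz":0.03,"gripper":1},{"x":-0.037,"y":-0.029,"z":0,"rx":0,"ry":0,"rz":0.03,"gripper":1},{"x":-0.035,"y":-0.032,"z":0,"rx":0,"ry":0,"rz":0.03,"gripper":1},{"x":-0.031,"y":-0.035,"z":0,"rx":0,"ry":0,"rz":0.03,"gripper":1},{"x":-0.028,"y":-0.038,"z":0,"rx":0,"ry":0,"rz":0.03,"gripper":1},{"x":-0.024,"y":-0.04,"z":0,"rx":0,"ry":0,"rz":0.03,"gripper":1},{"x":-0.021,"y":-0.042,"z":0,"rx":0,"ry":0,"rz":0.03,"gripper":1},{"x":-0.016,"y":-0.045,"z":0,"rx":0,"ry":0,"rz":0.03,"gripper":1},{"x":-0.012,"y":-0.045,"z":0,"rx":0,"ry":0,"rz":0.03,"gripper":1},{"x":-0.008,"y":-0.047,"z":0,"rx":0,"ry":0,"rz":0.03,"gripper":1},{"x":-0.002,"y":-0.031,"z":0,"rx":0,"ry":0,"rz":0.02,"gripper":1},{"x":-0.001,"y":-0.016,"z":0,"rx":0,"ry":0,"rz":0.01,"gripper":1},{"x":0,"y":0,"z":0,"rx":0,"ry":0,"rz":0,"gripper":1}]' 90
python3 -m crank '[{"x":0,"y":0,"z":0,"rx":0,"ry":0,"rz":0,"gripper":1},{"x":0,"y":0,"z":0,"rx":0,"ry":0,"rz":0,"gripper":1},{"x":0,"y":0,"z":0,"rx":0,"ry":0,"rz":0,"gripper":1},{"x":0,"y":0,"z":0,"rx":0,"ry":0,"rz":0,"gripper":1},{"x":0,"y":0,"z":0,"rx":0,"ry":0,"rz":0,"gripper":1},{"x":0,"y":0,"z":0,"rx":0,"ry":0,"rz":0,"gripper":1},{"x":0,"y":0,"z":0,"rx":0,"ry":0,"rz":0,"gripper":1},{"x":0,"y":0,"z":0,"rx":0,"ry":0,"rz":0,"gripper":1}]' 90 >/dev/null
python3 - <<'E'
from h import *
st()
o=[]
for n in("top","side"):
    c=bot.capture(n)
    for q in("ball_center","dish"):print(n,q,[(np.round(d["centre"],3).tolist(),round(d["confidence"],2),proj(c,d["centre"]).round().tolist()) for d in bot.find_in(n,q)][:2])
    u,v=proj(c,[[.5,.01,.14]])[0].astype(int);print(n,u,v)
    o.append(cv2.resize(c["frame"][v-45:v+45,u-32:u+33],None,fx=6,fy=6,interpolation=cv2.INTER_CUBIC))
cv2.imwrite("pics/end.png",np.hstack(o))
E
```

```text
time: 19.98
tool_pos: [0.3993, 0.0122, 0.1369]
tool_rot: [-0.0, 0.011, 1.0, -0.0]
ft_force: [0.4, -0.1, -1.8]
finger_gap: 0.168
grasp_force: 90.2
t 20.98 p [0.3998 0.0122 0.1371] yawx 178.69 zax [-0. -0. -1.] q [-0.25  0.09  2.02 -0.    1.03 -1.8 ] F [ 0.1  0.5 -1.9] T [0.02 0.16 0.02] gap 0.165 gf 90.2
top ball_center [([0.495, 0.011, 0.148], 0.4, [[216.0, 198.0]])]
top dish [([0.503, 0.007, 0.136], 0.94, [[217.0, 196.0]])]
top 216 197
side ball_center [([0.495, 0.019, 0.151], 0.51, [[232.0, 194.0]]), ([0.494, 0.016, 0.138], 0.43, [[233.0, 198.0]])]
side dish [([0.49, 0.013, 0.138], 0.74, [[235.0, 198.0]])]
side 232 196
```

View pics/end.png

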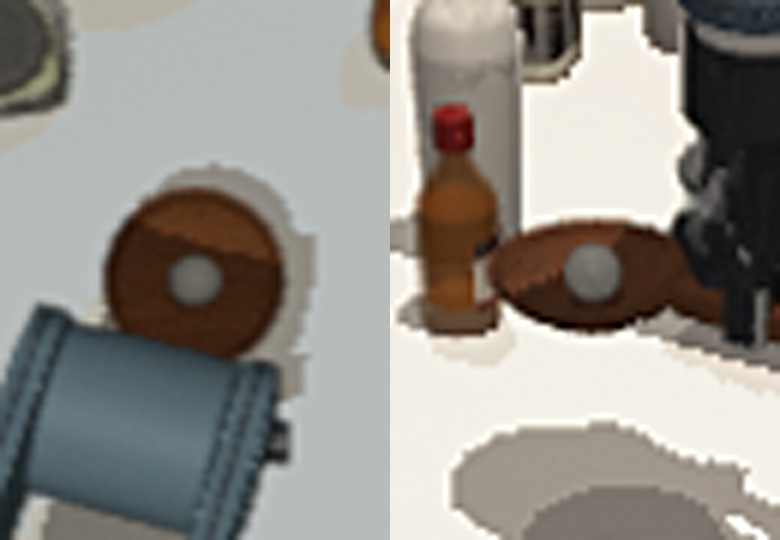

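The ball sits in the middle of the plate, at about (195,280) in the top crop and (593,272) in the side crop. The plate is held level, quarter-turned and clear of everything, so I'm handing in.

```bash
python3 -c "from rig import bot;print(bot.hand_in())"
```

```text
the job is handed in; nothing more can be done
None
```

The job is handed in: the ball dropped into the plate, and the plate is held about 12 cm up, level, turned a quarter turn and clear of everything with the ball in its middle; the hand-in call returned no verdict.

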